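Turn the laminating roller round and stand it handle-down in the tool crock

TASK

The finned laminating roller has been left head-down in the steel wash pot. Take it out, turn it end for end and stand it handle-down in one of the two empty cells of the blue tool crock, with the finned head up clear to dry. Lower it gently until the handle stands on the bottom of the cell before you let go, never drop it or force it against the crock, and leave the other tools and samples where they are.

Things in the scene. Friction and masses are not known exactly. Their poses are not given: they have to be found in the camera images.
- roller: the finned laminating roller, 226 mm long, about 140 g (varies), balanced 120 to 140 mm from the butt. Origin at the centre of the handle's butt end; z runs along the tool from the butt to the finned head, y along the drum's axle. At the start it stands head-down in the wash pot, handle up, leaning about 0.3 rad against the rim towards its own -x side, which lies within 0.65 rad of world +y
- butt (a point): centre of the handle's butt end, the same point as the roller's origin. The light wooden handle runs from here to z = 130 mm; it is 26 mm thick (x) by 30 mm wide (y) with rounded edges. Laid flat on the table (roller's y axis level) the tool lies still, its axis 11 to 13 mm above the table
- neck (a point): centre of the steel neck, 165 mm from the butt: ferrule of 9 mm radius from z = 130 to 144 mm, then the neck of 4 mm radius to z = 187 mm
- head (a point): centre of the finned aluminium drum, 215 mm from the butt: radius 11 mm, 35 mm long along y, spinning freely in a steel yoke 48 mm wide (y) and 6 mm thick that begins at z = 184 mm. The head is too wide to enter a cell of the crock
- wash_pot: round steel pot, outer radius 31 mm, inner radius 27 mm, 95 mm high, inner floor 6 mm above the table. Origin at the centre of its underside. Fixed to the table
- crock: square blue ceramic tool crock, 95 x 95 mm, 95 mm high; outer walls and crossed dividers 5 mm thick, all as high as the rim, making four cells 40 x 40 mm. Origin at the centre of its underside. Its -x side faces roughly to the robot: the two cells on that side are empty; the filler knife and the scriber stand in the two cells on its +x side. Fixed to the table
- cell_left (a point): centre of the mouth of the empty cell on the crock's +y side, at rim height; axes parallel to the crock's (x away from the robot, z up). Its bottom is a cork pad of unmeasured thickness: the top of the pad lies anywhere from 10 to 48 mm above the table and must be felt; it gives about 1 mm for each 5 N
- cell_right (a point): the same for the empty cell on the crock's -y side; its cork pad also lies anywhere from 10 to 48 mm above the table, independently of the other
- filler_knife: small filler knife standing handle-down in a far cell of the crock: black handle of radius 12 mm, steel blade 34 mm wide, 130 mm long in all (its top 135 mm above the table). Origin at the bottom of the handle. Leave it there
- scriber: scriber standing handle-down in the other far cell: red handle of radius 11 mm and 95 mm long, 6 mm steel point, 125 mm in all (its top 130 mm above the table). Origin at the bottom. Leave it there
- core_orange: orange honeycomb core sample 150 x 75 x 25 mm on the table, origin at the centre of its underside. Leave it
- core_brown: brown honeycomb core sample 120 x 90 x 30 mm on the table, origin at the centre of its underside. Leave it
- ceramic_tile: cream ceramic tile 100 x 100 x 10 mm on the table, origin at the centre of its underside. Leave it
- ceramic_disc: cream ceramic disc, radius 32 mm, 11 mm thick, on the table, origin at the centre of its underside. Leave it
- mould: white plaster mould 100 x 80 x 48 mm on the table, origin at the centre of its underside. Leave it

How it is judged (in metres and radians):
At the end, for the whole second after the job is handed in: the roller stands at rest and released in one of the two cells of the crock's near (-x) side, handle down: the butt within 20 mm of that cell's centre line in the crock's x and y and at least 40 mm below the rim, the finned head up, the tool leaning less than 0.4 rad from vertical (((x of butt in the frame of cell_left between -0.02 and 0.02 m and y of butt in the frame of cell_left between -0.02 and 0.02 m and z of butt in the frame of cell_left below -0.04 m) or (x of butt in the frame of cell_right between -0.02 and 0.02 m and y of butt in the frame of cell_right between -0.02 and 0.02 m and z of butt in the frame of cell_right below -0.04 m)) and angle between roller's own z axis and vertical below 0.4 rad and linear speed of roller below 0.02 m/s and contact force between roller and the fingers below 0.05 N); the robot touches nothing.
It fails at once if the roller is dropped: it moves faster than 0.45 m/s with no finger on it (a free fall of about 10 mm) (linear speed of roller above 0.45 m/s and contact force between roller and the fingers below 0.02 N).
It fails at once if the roller is forced against the crock or the bottom of its cell with more than 25 N (contact force between roller and crock above 25 N).
It fails at once if the filler knife or the scriber in the crock is moved by more than 30 mm (distance of any of filler_knife, scriber from where it was at the start of the episode above 0.03 m).
It fails at once if one of the samples on the table (honeycomb cores, ceramic tile, ceramic disc, plaster mould) is moved by more than 30 mm (distance of any of core_orange, core_brown, ceramic_tile, ceramic_disc, mould from where it was at the start of the episode above 0.03 m).
It also fails if it takes over 61 s, if anything falls off the work surface, if the arm or the gripper's body presses on something with over 40 N, if the wrist force passes 120 N, or if a joint passes its speed limit or range.

ROBOT

A 6-joint arm with a two-finger parallel gripper is mounted at the origin on the work surface. World frame = base frame: x ahead of the robot, y to its left, z up, the work surface at z = 0. Lengths are in m, angles in degrees, forces in N, time in s.
With the tool pointing down it reaches from about 0.4 to 0.825 m from the base axis. Payload 7 kg.
Tool frame: the origin (TCP) lies at the centre of the arm's flange, where the gripper is bolted on; the fingertips stand 178 mm ahead of it and the grasp point (between the pads) lies 159 mm ahead of it (tip_reach is the distance from the TCP to the fingertips, in m); z points along the fingers, y is the line along which they close (so a half turn about z gives the same grasp; the last joint's range is limited). The gripper opens to 88 mm and grips with 3 to 60 N. Pads are 19 mm wide; open, the fingers measure 130 mm over their backs; the gripper's body (78 mm by 193 mm) begins 47 mm behind the grasp point.
Start: joints at [90.991, 20.546, 0.682, 0, -70.136, -16.507], TCP at [0.181, 0.65, 0.405] pointing down, gripper open.
Joint ranges: [-176.03, 176.03], [-82.01, 121.73], [-58.28, 71.71], [-173.87, 95.51], [-174.79, -0.11], [-173.66, 173.66]. Speed limits (degrees/s): [136.94, 136.94, 172.46, 180, 180, 180].

INTERFACE

Orientations are given as [roll, pitch, yaw] about the fixed x, y, z axes, in that order (R = Rz(yaw) Ry(pitch) Rx(roll)).
In Python, from plant import * gives the robot as it stands.
- The arm moves only by the shell command python3 -m handwheel 'ROWS'. ROWS is JSON, a list of rows, each a list of 7 numbers: the opening, from -1 (shut) to 1 (fully open), then the shift along the tool's x, y, z as a fraction of full scale, then the turn, a rotation vector about the tool's x, y, z as a fraction of full scale. A call has 1 to 5 rows; each row shifts and turns the commanded pose from where the row before left it, along the tool's axes as they then stand; what a row does not reach is not made up. Full scale, the value 1, is 0.025 m for a shift and 6 degrees for a turn. A row lasts 1/8 s, in which the tool goes at most 62.5 mm and 10.7 degrees, less where a joint would pass 70% of its speed; a pose out of reach is approached as far as the arm can. A call with a number of a shift or a turn outside -1 to 1 is refused whole. A call with a gripper value outside its range is refused whole. The fingers move at their own pace and stop on an object; the grip force is fixed at half the most. Time passes only in rows, so rows that do not move let the fingers close. It gives the time, the measured TCP pose, the force, the opening and the grip force at its end, in the units of the state.
- get_obs(): the state, without advancing time (a new reading comes with each control period).
- snapshot(name): name is "scene" or "side" or "wrist"; returns a dict with "color" (480x640x3 uint8, red, green, blue), "fx", "fy", "cx", "cy" (pixels), "R" (3x3) and "t" (3): a world point X has camera coordinates R X + t; the wrist camera has in their place "tool_from_camera" (4x4, takes a point from camera to tool coordinates, whose origin is the TCP and whose axes are the flange's). Camera axes: x right, y down, z forward; pixel columns grow to the right and rows downward; lengths in m; the calibration is good to about 2 mm. A picture is of the moment at which its call begins: read the wrist's pose just before it. There is no depth.
- close_job(): hands the job in; it is judged then, once.
The state is a dict: "clock": time; "joint_pos": joint angles; "qvel": joint speeds; "tau": joint torques, N m; "tool_pos": TCP position; "orientation": TCP orientation; "force": force on the tool from outside, world axes, zero at the start; "moment": the same for the moment, N m; "opening": finger opening in m; "gripper_force": force on a finger pad.
Only numpy, scipy, OpenCV 4.12 (cv2) and the standard library are available. Lean on these libraries where they do the work, as an engineer would, in place of code of your own. Each camera call takes 0.05 s, during which the arm holds its last target. There are 200 camera calls.

## Working session

There is one attempt and no reset: what is moved stays moved. The work goes in short steps, Python scripts to look and compute and a shell command to move; the robot and the scene stay as the last step left them, time stands still between calls to the robot, and variables do not carry over. Pictures are saved under pics/ and viewed, at most 10 in all, crops included, and the job is handed in when it is done.

```bash
ls; mkdir -p pics; python3 - <<'E'
from plant import *
import cv2,numpy as np
np.set_printoptions(precision=4,suppress=True)
o=get_obs();print(o)
for n in ["scene","side"]:
    s=snapshot(n);cv2.imwrite(f"pics/{n}0.png",s["color"][:,:,::-1]);print(n,s["fx"],s["fy"],s["cx"],s["cy"],s["R"],s["t"])
s=snapshot("wrist");cv2.imwrite("pics/wrist0.png",s["color"][:,:,::-1]);print(s["fx"],s["cx"],s["cy"],s["tool_from_camera"])
E
```

```text
pics
{'clock': 0.0, 'joint_pos': array([ 90.9901,  20.5928,   0.6331,  -0.0202, -70.1341, -16.506 ]), 'qvel': array([ 0.1336,  0.0304, -0.0596, -0.0237,  0.0237,  0.0307]), 'tau': array([  0.0023, -58.272 ,  29.3049,   6.9969,   0.0069,  -0.0002]), 'tool_pos': array([0.1805, 0.6502, 0.4037]), 'orientation': array([179.9046,  -0.0084, -15.5227]), 'force': array([-0.344 ,  0.5355,  0.2995]), 'moment': array([ 0.0311, -0.0333,  0.0555]), 'gripper_force': 0.0, 'opening': 0.0876093140733565}
scene 556.1345916317553 556.1345916317553 319.2945951579722 241.46993050581924 [[ 0.0436  0.999   0.0124]
 [ 0.7302 -0.0234 -0.6828]
 [-0.6818  0.0388 -0.7305]] [-0.0448 -0.3289  2.0753]
side 534.3283424617193 534.3283424617193 313.39860529208556 244.2081331375106 [[ 0.6459 -0.7633 -0.0137]
 [-0.5795 -0.4786 -0.6597]
 [ 0.497   0.434  -0.7514]] [-0.4039  0.4654  1.0136]
353.3966200261486 324.16648194796403 237.97217277168045 [[-0.0003 -0.9622 -0.2722  0.0737]
 [ 1.     -0.0003 -0.0001 -0.0005]
 [-0.     -0.2722  0.9622  0.0197]
 [ 0.      0.      0.      1.    ]]
```

View pics/scene0.png

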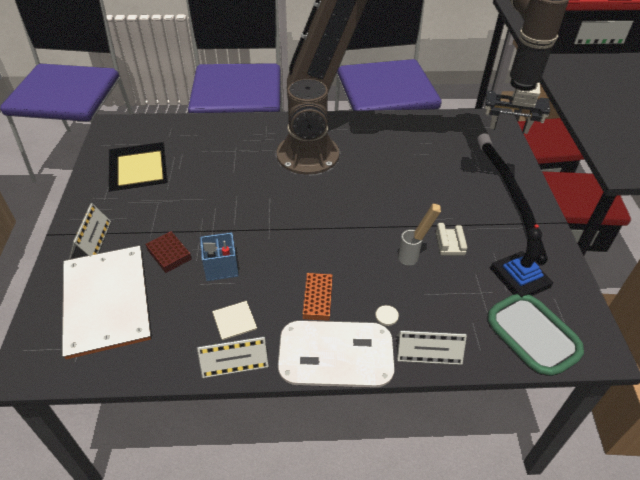

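View pics/side0.png

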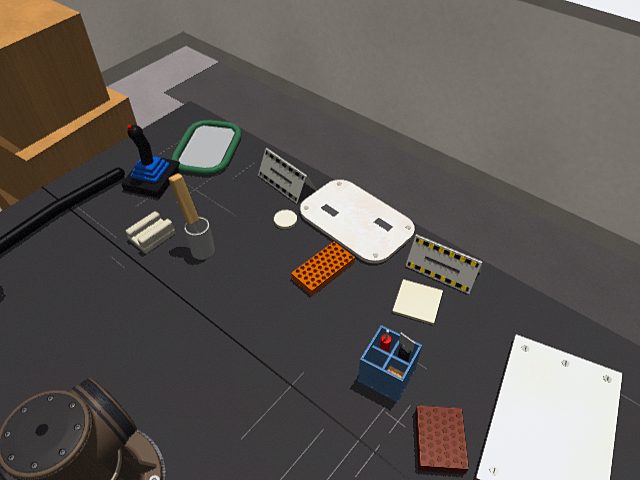

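The scene view shows the pot at about (410,247), with the handle's butt at (434,208), and the crock at (219,256). In the side view the pot is at (200,237), the butt at (177,178) and the crock at (390,362). I'll enlarge these areas to measure them.

```bash
python3 - <<'E'
import cv2,numpy as np
a=cv2.imread("pics/scene0.png");b=cv2.imread("pics/side0.png")
def c(i,x,y): return cv2.resize(i[y:y+75,x:x+100],(400,300),interpolation=cv2.INTER_CUBIC)
t=np.vstack([np.hstack([c(a,375,198),c(a,170,220)]),np.hstack([c(b,140,170),c(b,340,320)])])
for k in range(0,800,40): t[:, k][::4]=(0,255,255)
for k in range(0,600,40): t[k][::4]=(0,255,255)
cv2.imwrite("pics/tile.png",t)
E
```

```text
(no output)
```

View pics/tile.png

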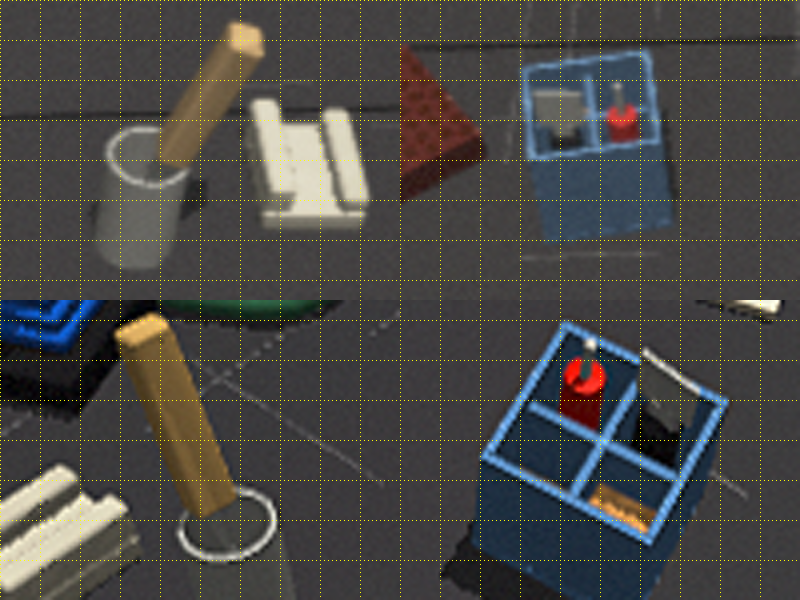

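```bash
cat > h.py <<'E'
import numpy as np
from plant import *
from scipy.spatial.transform import Rotation as Ro
from scipy.optimize import least_squares
np.set_printoptions(precision=4,suppress=True)
CAM={n:(s["fx"],s["cx"],s["cy"],np.array(s["R"]),np.array(s["t"])) for n in ["scene","side"] for s in [snapshot(n)]} if 0 else None
def proj(c,X):
    p=c[3]@X+c[4]; return np.array([c[1]+c[0]*p[0]/p[2],c[2]+c[0]*p[1]/p[2]])
def tri(obs):
    f=lambda X:np.concatenate([proj(c,X)-np.array(u) for c,u in obs])
    r=least_squares(f,[.6,0,.1]);return r.x,np.abs(r.fun).max()
E
python3 - <<'E'
from h import *
C={}
for n in ["scene","side"]:
    s=snapshot(n);C[n]=(s["fx"],s["cx"],s["cy"],np.array(s["R"]),np.array(s["t"]));print(n,-C[n][3].T@C[n][4])
import pickle;pickle.dump(C,open("C.pkl","wb"))
S=lambda u,v:(374.6+u/4,197.6+v/4); D=lambda u,v:(139.6+u/4,169.6+(v-300)/4)
A=lambda u,v:(169.6+(u-400)/4,219.6+v/4); B=lambda u,v:(339.6+(u-400)/4,319.6+(v-300)/4)
a,b=C["scene"],C["side"]
print("potrim",tri([(a,S(149,157)),(b,D(228,524))]))
print("butt",tri([(a,S(246,39)),(b,D(143,328))]))
print("rim-handle",tri([(a,S(176,162)),(b,D(213,508))]))
# crock fit: x,y,yaw with rim z=.095
cs=np.array([[-1,1],[-1,-1],[1,-1],[1,1]])*.0475
obs=[(a,A(648,53)),(a,A(524,69)),(a,A(531,159)),(a,A(660,144)),(b,B(486,456)),(b,B(650,543)),(b,B(727,401)),(b,B(566,325))]
def f(p):
    c,s=np.cos(p[2]),np.sin(p[2]);P=[np.array([p[0]+c*x-s*y,p[1]+s*x+c*y,.095]) for x,y in cs]
    return np.concatenate([proj(o[0],P[i%4])-o[1] for i,o in enumerate(obs)])
r=least_squares(f,[.6,-.3,0]);print("crock",r.x,r.fun)
p=r.x;c,s=np.cos(p[2]),np.sin(p[2])
W=lambda x,y,z:np.array([p[0]+c*x-s*y,p[1]+s*x+c*y,z])
print("cellL",W(-.0225,.0225,.095),"cellR",W(-.0225,-.0225,.095))
# cork visible edges in side tile: bottom of cell_right corners at various pad heights
for z in [.01,.02,.03,.04,.048]:
    print(z,[ ((proj(b,W(x,y,z))-[339.6,319.6])*4+[400,300]).round() for x,y in [(-.0025,-.0025),(-.0025,-.0425),(-.0425,-.0425),(-.0425,-.0025)]],
     [ ((proj(b,W(x,y,z))-[339.6,319.6])*4+[400,300]).round() for x,y in [(-.0025,.0425),(-.0025,.0025)]])
for x,y in [(-.0025,-.0025),(-.0025,-.0425),(-.0425,-.0425),(-.0425,-.0025)]: print(((proj(b,W(x,y,.095))-[339.6,319.6])*4+[400,300]).round())
E
```

```text
scene [ 1.6571 -0.0436  1.2919]
side [ 0.0268 -0.5255  1.0631]
potrim (array([0.5287, 0.2977, 0.0948]), np.float64(0.3527916754366629))
butt (array([0.5371, 0.348 , 0.2226]), np.float64(0.4884191528483939))
rim-handle (array([0.5329, 0.3173, 0.0929]), np.float64(0.2768747847416648))
crock [ 0.5459 -0.2781  0.1539] [ 0.5448 -1.1371 -0.6104 -0.8866 -0.5938  0.3361  0.5729 -0.5347 -1.1116
  0.0047  0.6435  0.484   1.1028 -0.3224  0.01   -1.4442]
cellL [ 0.5202 -0.2593  0.095 ] cellR [ 0.5271 -0.3038  0.095 ]
0.01 [array([595., 513.]), array([662., 548.]), array([630., 609.]), array([561., 572.])] [array([520., 475.]), array([586., 509.])]
0.02 [array([596., 504.]), array([664., 540.]), array([632., 600.]), array([563., 564.])] [array([522., 466.]), array([588., 500.])]
0.03 [array([598., 495.]), array([667., 531.]), array([634., 592.]), array([564., 555.])] [array([523., 457.]), array([590., 491.])]
0.04 [array([600., 486.]), array([669., 522.]), array([636., 583.]), array([566., 546.])] [array([524., 447.]), array([591., 482.])]
0.048 [array([601., 479.]), array([671., 514.]), array([638., 576.]), array([567., 539.])] [array([525., 440.]), array([593., 474.])]
[610. 434.]
[682. 470.]
[648. 532.]
[575. 494.]
```

```bash
sed -i '/^CAM/d' h.py; python3 -c "import plant;print([x for x in dir(plant) if x[0]!='_'])"
```

```text
['PlanningError', 'close_job', 'get_obs', 'snapshot', 'tip_reach']
```

```bash
python3 -m handwheel '[[1,0.6,0.6,0,0.96,-0.27,0],[1,0.6,0.6,0,0.96,-0.27,0],[1,0.6,0.6,0,0.96,-0.27,0]]'; python3 -c "
from h import *
o=get_obs();print(o['joint_pos'],o['tool_pos'],o['orientation'])"; python3 -m handwheel '[[1,0.6,0.6,0,0.96,-0.27,0],[1,0.6,0.6,0,0.96,-0.27,0.3],[1,0.6,0.6,0,0.96,-0.27,0.3]]'; python3 -c "
from h import *
o=get_obs();print(o['joint_pos'],o['tool_pos'],o['orientation'])"
```

```text
clock: 0.62
tool_pos: [0.2121, 0.5949, 0.399]
orientation: [-162.5, 4.8, -14.8]
force: [-0.7, -0.0, 0.1]
opening: 0.0876
gripper_force: 0.0
[ 87.8083  11.6621 -13.3426  -1.005  -46.8526 -12.7418] [0.2121 0.5949 0.399 ] [-162.4711    4.8278  -14.759 ]
clock: 1.0
tool_pos: [0.2429, 0.5438, 0.3764]
orientation: [-145.4, 10.9, -15.9]
force: [-0.5, 0.0, -0.1]
opening: 0.0874
gripper_force: 0.0
[ 83.1574   6.2961 -23.8105  -9.1098 -24.2205  -5.3149] [0.2429 0.5438 0.3764] [-145.3649   10.9221  -15.8538]
```

```bash
cat > kin.py <<'E'
from h import *
rd=np.radians
def fk(q,p,s4=1,s6=1,c6=0):
    h,L1,L2,d,f,a=p
    q=rd(np.asarray(q,float))
    z=Ro.from_euler('z',q[0]).as_matrix()
    up=Ro.from_euler('y',q[1]).as_matrix(); fa=Ro.from_euler('y',q[1]-q[2]).as_matrix()
    Rf=z@fa@Ro.from_euler('x',s4*q[3]).as_matrix()@Ro.from_euler('y',-q[4]).as_matrix()
    P=z@(np.array([a,0,h])+up@[0,0,L1]+fa@[L2,0,0])+Rf@[f,-d,0]
    M=Ro.from_euler('y',90,degrees=True).as_matrix()
    return P,Rf@M@Ro.from_euler('z',s6*q[5]+rd(c6)).as_matrix()
DATA=[([ 90.9901,20.5928,0.6331,-0.0202,-70.1341,-16.506],[0.1805,0.6502,0.4037],[179.9046,-0.0084,-15.5227]),
([87.8083,11.6621,-13.3426,-1.005,-46.8526,-12.7418],[0.2121,0.5949,0.399],[-162.4711,4.8278,-14.759]),
([83.1574,6.2961,-23.8105,-9.1098,-24.2205,-5.3149],[0.2429,0.5438,0.3764],[-145.3649,10.9221,-15.8538])]
E
python3 - <<'E'
from kin import *
for s4 in (1,-1):
  for s6 in (1,-1):
    def f(x):
        r=[]
        for q,P,O in DATA:
            p,R=fk(q,x[:6],s4,s6,x[6]*100); r+=list((p-P)*10)+list((R-Ro.from_euler('xyz',O,degrees=True).as_matrix()).ravel())
        return np.array(r+list((x[:6]-[.2,.5,.5,.19,.15,0])*1e-3))
    b=min((least_squares(f,[.2,.5,.5,.19,.15,0,c]) for c in (0,.9,-.9,1.8)),key=lambda r:r.cost)
    print(s4,s6,b.cost,b.x)
E
```

```text
1 1 0.028721474205189397 [ 0.3352 -0.2199 -0.0566  0.1932 -0.2581  0.7774  2.9905]
1 -1 0.07313880279318555 [ 0.3352 -0.2199 -0.0566  0.1932 -0.2581  0.7774 -0.8402]
-1 1 0.07876523980929137 [0.1988 0.6012 0.4633 0.1918 0.1997 0.0004 2.9306]
-1 -1 1.8967646534737767e-08 [ 0.1988  0.6012  0.4633  0.1918  0.1997  0.0004 -0.9   ]
```

The fitted kinematic model reproduces all three poses almost exactly. Next I'll solve IK for the grasp, flip and place poses.

```bash
cat >> kin.py <<'E'
PAR=[0.1988,0.6012,0.4633,0.1918,0.1997,0.0]
FK=lambda q:fk(q,PAR,-1,-1,-90)
LO=np.array([-176.03,-82.01,-58.28,-173.87,-174.79,-173.66]);HI=np.array([176.03,121.73,71.71,95.51,-0.11,173.66])
def frame(z,y):
    z=np.array(z,float);z/=np.linalg.norm(z);y=np.array(y,float);y-=z*(y@z);y/=np.linalg.norm(y)
    return np.array([np.cross(y,z),y,z]).T
def ik(P,R,seeds=40,rng=np.random.default_rng(0)):
    out=[]
    for i in range(seeds):
        q0=LO+(HI-LO)*rng.random(6)
        def f(q):
            p,r=FK(q);return np.concatenate([(p-P)*10,(r-R).ravel()])
        s=least_squares(f,q0,bounds=(LO,HI))
        if s.cost<1e-6 and not any(np.abs(s.x-o).max()<1 for o in out): out.append(s.x)
    return out
E
python3 - <<'E'
from kin import *
up=np.array([0,0,1.])
def show(name,g,z,y):
    R=frame(z,y)
    for s in (1,-1):
        RR=R@np.diag([s,s,1]);P=g-.159*R[:,2]
        print(name,"x_t.z=%.1f"%RR[2,0],P)
        for q in ik(P,RR): print("   ",q.round(1))
ld=np.array([.13,.99,0]);c,s=np.cos(.28),np.sin(.28)
z=ld*c-up*s
show("grasp",np.array([.534,.3155,.113]),z,[.99,-.13,0])
show("pre",np.array([.534,.3155,.113])-.1*z,z,[.99,-.13,0])
cy=np.array([-.153,.988,0]);cx=np.array([.988,.153,0])
g=np.array([.527,-.304,.16])
show("placeY",g,cy,cx); show("placeX",g,cx,cy)
show("placeY_hi",g+[0,0,.09],cy,cx); show("placeX_hi",g+[0,0,.09],cx,cy)
E
```

```text
grasp x_t.z=1.0 [0.5141 0.164  0.157 ]
    [  -1.    34.9  -15.8  -84.6  -73.5 -131. ]
grasp x_t.z=-1.0 [0.5141 0.164  0.157 ]
    [ -1.   34.9 -15.8 -84.6 -73.5  49. ]
pre x_t.z=1.0 [0.5016 0.0689 0.1846]
    [  -9.5   31.9  -15.9  -77.6  -79.5 -133. ]
pre x_t.z=-1.0 [0.5016 0.0689 0.1846]
    [ -9.5  31.9 -15.9 -77.6 -79.5  47. ]
placeY x_t.z=1.0 [ 0.5513 -0.4611  0.16  ]
    [ -42.9   59.6   36.   -63.1 -135.9 -144.8]
placeY x_t.z=-1.0 [ 0.5513 -0.4611  0.16  ]
    [ -42.9   59.6   36.   -63.1 -135.9   35.2]
placeX x_t.z=-1.0 [ 0.3699 -0.3283  0.16  ]
    [ -69.5   39.9  -26.7 -100.8  -85.4   67. ]
placeX x_t.z=1.0 [ 0.3699 -0.3283  0.16  ]
    [ -69.5   39.9  -26.7 -100.8  -85.4 -113. ]
placeY_hi x_t.z=1.0 [ 0.5513 -0.4611  0.25  ]
    [ -44.1   53.6   36.9  -69.1 -139.8 -153.5]
placeY_hi x_t.z=-1.0 [ 0.5513 -0.4611  0.25  ]
    [ -44.1   53.6   36.9  -69.1 -139.8   26.5]
placeX_hi x_t.z=-1.0 [ 0.3699 -0.3283  0.25  ]
    [-69.   27.  -26.5 -99.8 -82.8  54. ]
placeX_hi x_t.z=1.0 [ 0.3699 -0.3283  0.25  ]
    [ -69.    27.   -26.5  -99.8  -82.8 -126. ]
```

```bash
cat > rows.py <<'E'
from kin import *
from scipy.linalg import logm,expm
def cur():
    o=get_obs();return np.array(o['tool_pos']),Ro.from_euler('xyz',o['orientation'],degrees=True).as_matrix(),o
def H(P,R):
    T=np.eye(4);T[:3,:3]=R;T[:3,3]=P;return T
def screw(P1,R1,P,R,n=None,lin=False):
    """constant body-frame rows from pose 1 to pose"""
    if lin:  # rotation via constant body rate, shift straight in world -> list
        w=Ro.from_matrix(R1.T@R).as_rotvec();n=n or int(np.ceil(max(np.abs(np.degrees(w)).max()/6,np.linalg.norm(P-P1)/.025)))
        for k in range(n):
            Rk=R1@Ro.from_rotvec(w*k/n).as_matrix();print(k,(Rk.T@(P-P1)/n/.025).round(2),(np.degrees(w)/n/6).round(2))
        return
    X=np.real(logm(np.linalg.inv(H(P1,R1))@H(P,R)))
    w=np.degrees([X[2,1],X[0,2],X[1,0]])/6;v=X[:3,3]/.025
    n=n or int(np.ceil(max(np.abs(w).max(),np.abs(v).max())));print("rows",n,"v",(v/n).round(2),"w",(w/n).round(2))
    for k in (.25,.5,.75): print("  via",(H(P1,R1)@expm(X*k))[:3,3])
c,s=np.cos(.28),np.sin(.28)
ZG=np.array([.13*c,.99*c,-s]); RG=frame(ZG,[-.99,.13,0])   # x_t down
E
python3 - <<'E'
from rows import *
P,R,o=cur();print(RG)
screw(P,R,np.array([.42,.03,.30]),RG)
print(ik(np.array([.42,.03,.30]),RG))
E
```

```text
[[-0.036  -0.9915  0.1251]
 [-0.2744  0.1302  0.9528]
 [-0.9609 -0.     -0.2767]]
rows 17 v [ 1.    0.14 -0.96] w [ 0.28 -0.29  0.71]
  via [0.3312 0.4311 0.4105]
  via [0.3973 0.2997 0.4049]
  via [0.4295 0.1617 0.3649]
[array([-14.507 ,  15.3876, -21.1541, -72.9593, -85.9667,  36.93  ])]
```

```bash
python3 -m handwheel '[[1,1,0.14,-0.96,0.28,-0.29,0.71],[1,1,0.14,-0.96,0.28,-0.29,0.71],[1,1,0.14,-0.96,0.28,-0.29,0.71],[1,1,0.14,-0.96,0.28,-0.29,0.71],[1,1,0.14,-0.96,0.28,-0.29,0.71]]' | head -3
python3 -m handwheel '[[1,1,0.14,-0.96,0.28,-0.29,0.71],[1,1,0.14,-0.96,0.28,-0.29,0.71],[1,1,0.14,-0.96,0.28,-0.29,0.71],[1,1,0.14,-0.96,0.28,-0.29,0.71],[1,1,0.14,-0.96,0.28,-0.29,0.71]]' | head -3
python3 -m handwheel '[[1,1,0.14,-0.96,0.28,-0.29,0.71],[1,1,0.14,-0.96,0.28,-0.29,0.71],[1,1,0.14,-0.96,0.28,-0.29,0.71],[1,1,0.14,-0.96,0.28,-0.29,0.71],[1,1,0.14,-0.96,0.28,-0.29,0.71]]' | head -3
python3 - <<'E'
from rows import *
P,R,o=cur();print(P,o['joint_pos'],o['force'])
screw(P,R,np.array([.5016,.0689,.1846]),RG)
E
```

```text
clock: 1.62
tool_pos: [0.3479, 0.4127, 0.4186]
orientation: [-141.6, 30.7, -28.6]
clock: 2.25
tool_pos: [0.4213, 0.2561, 0.4052]
orientation: [-143.2, 50.7, -43.8]
clock: 2.88
tool_pos: [0.4444, 0.0947, 0.3468]
orientation: [-160.4, 68.9, -73.1]
[0.4444 0.0947 0.3468] [ -4.478   10.5546 -16.9132 -72.0787 -81.4464  33.5517] [ 0.5678 -0.2667  0.0606]
rows 7 v [ 0.94 -0.28  0.18] w [ 0.09 -0.08  0.2 ]
  via [0.4607 0.0876 0.3071]
  via [0.4757 0.081  0.2668]
  via [0.4893 0.0747 0.2259]
```

```bash
python3 -m handwheel '[[1,0.94,-0.28,0.18,0.09,-0.08,0.2],[1,0.94,-0.28,0.18,0.09,-0.08,0.2],[1,0.94,-0.28,0.18,0.09,-0.08,0.2],[1,0.94,-0.28,0.18,0.09,-0.08,0.2]]' | head -3
python3 -m handwheel '[[1,0.94,-0.28,0.18,0.09,-0.08,0.2],[1,0.94,-0.28,0.18,0.09,-0.08,0.2],[1,0.94,-0.28,0.18,0.09,-0.08,0.2],[1,0,0,0,0,0,0]]'
python3 - <<'E'
from rows import *
import cv2
P,R,o=cur();print(P,R,o['joint_pos'])
s=snapshot("wrist");cv2.imwrite("pics/w1.png",s["color"][:,:,::-1])
E
```

```text
clock: 3.38
tool_pos: [0.481, 0.0801, 0.2547]
orientation: [-169.9, 72.0, -85.4]
clock: 3.88
tool_pos: [0.5032, 0.0697, 0.1832]
orientation: [179.8, 73.7, -97.8]
force: [-0.7, -0.6, 0.4]
opening: 0.0873
gripper_force: 0.0
[0.5032 0.0697 0.1832] [[-0.0379 -0.9912  0.1266]
 [-0.2774  0.1322  0.9516]
 [-0.96    0.0009 -0.28  ]] [ -9.384   32.0484 -15.8305 -77.6413 -79.1982  46.9094]
```

View pics/w1.png

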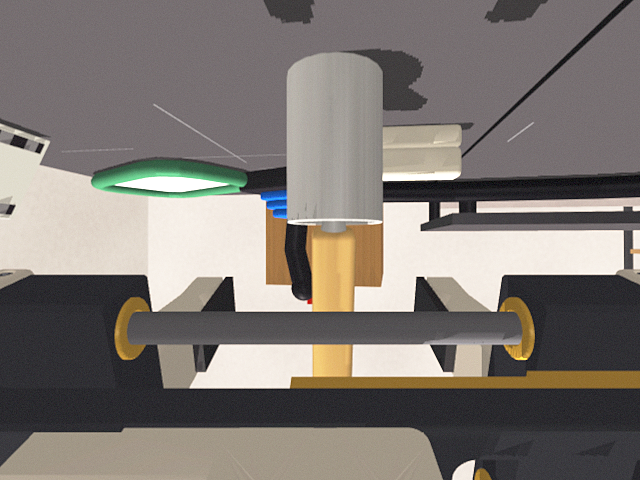

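The wrist view is upside down. The handle is upright between the fingers, centred at about column 333 (edges 312–354), and its lower end meets the ferrule at about (335,228), just above the pot rim. I'll compute the lateral and height offsets.

```bash
python3 - <<'E'
from rows import *
P,R,o=cur();s=snapshot("wrist");T=np.array(s["tool_from_camera"])
def ray(u,v):
    d=np.array([(u-s["cx"])/s["fx"],(v-s["cy"])/s["fy"],1]);return P+R@T[:3,3],R@T[:3,:3]@d
n=RG[:,2];A=np.array([.534,.3155,.113])
for u,v in [(333,300),(333,240),(335,228),(312,260),(354,260)]:
    c,d=ray(u,v);X=c+d*(n@(A-c))/(n@d);print(u,v,X,"tool",R.T@(X-P))
# pot rim edge centre: near top edge of the rim approx column 335,row 222, at z=.095
for u,v in [(287,215),(383,215),(335,222)]:
    c,d=ray(u,v);X=c+d*(.095-c[2])/d[2];print(X,"depth-fixed y=.2977",c+d*(.2977-c[1])/d[1])
E
```

```text
333 300 [0.5316 0.3272 0.1521] tool [-0.0414  0.0058  0.2575]
333 240 [0.5303 0.3146 0.1081] tool [0.0044 0.0056 0.2577]
335 228 [0.5287 0.3124 0.0998] tool [0.013  0.0069 0.2577]
312 260 [0.5455 0.3167 0.1223] tool [-0.0104 -0.0093  0.2577]
354 260 [0.5159 0.3206 0.1223] tool [-0.0104  0.0206  0.2576]
[0.5481 0.2519 0.095 ] depth-fixed y=.2977 [0.5591 0.2977 0.0916]
[0.4976 0.2581 0.095 ] depth-fixed y=.2977 [0.4963 0.2977 0.0921]
[0.5298 0.3239 0.095 ] depth-fixed y=.2977 [0.5272 0.2977 0.0964]
```

```bash
python3 -m handwheel '[[1,-0.16,0.23,0.6,0,0,0],[1,0,0,0.9,0,0,0],[1,0,0,0.9,0,0,0],[1,0,0,0.9,0,0,0],[1,0,0,0.65,0,0,0]]'
python3 -m handwheel '[[1,0,0,0,0,0,0],[-1,0,0,0,0,0,0],[-1,0,0,0,0,0,0],[-1,0,0,0,0,0,0],[-1,0,0,0,0,0,0]]'
python3 -m handwheel '[[-1,0,0,0,0,0,0],[-1,0,0,0,0,0,0],[-1,0,0,0,0,0,0],[-1,0,0,0,0,0,0]]'
```

```text
clock: 4.6
tool_pos: [0.5103, 0.1677, 0.1606]
orientation: [-179.5, 73.8, -97.0]
force: [0.2, 0.5, -0.6]
opening: 0.0875
gripper_force: 0.0
clock: 5.22
tool_pos: [0.5105, 0.1655, 0.1613]
orientation: [-179.4, 73.8, -97.0]
force: [-0.2, -0.6, -0.3]
opening: 0.0529
gripper_force: 0.0
clock: 5.72
tool_pos: [0.5104, 0.1658, 0.1612]
orientation: [-179.4, 73.8, -97.0]
force: [-0.4, -0.3, 1.4]
opening: 0.0301
gripper_force: 29.9
```

```bash
python3 -m handwheel '[[-1,-0.4,0,-0.07,0,0,0],[-1,-0.6,0,-0.1,0,0,0],[-1,-0.6,0,-0.1,0,0,0]]'
python3 -m handwheel '[[-1,-0.6,0,-0.1,0,0,0],[-1,-0.6,0,-0.1,0,0,0],[-1,-0.6,0,-0.1,0,0,0],[-1,-0.6,0,-0.1,0,0,0],[-1,-0.6,0,-0.1,0,0,0]]'
python3 -m handwheel '[[-1,-0.8,0,-0.13,0,0,0],[-1,-0.8,0,-0.13,0,0,0],[-1,-0.8,0,-0.13,0,0,0],[-1,-0.8,0,-0.13,0,0,0]]'
python3 - <<'E'
from rows import *
P,R,o=cur();print(P,R,o['joint_pos'])
E
```

```text
clock: 6.1
tool_pos: [0.511, 0.1707, 0.2029]
orientation: [-179.3, 73.8, -96.9]
force: [0.4, -0.4, -2.2]
opening: 0.0299
gripper_force: 29.9
clock: 6.72
tool_pos: [0.5118, 0.1796, 0.278]
orientation: [-179.4, 73.8, -97.0]
force: [0.3, -0.0, -1.7]
opening: 0.0296
gripper_force: 29.9
clock: 7.22
tool_pos: [0.5127, 0.1894, 0.3585]
orientation: [-179.5, 73.8, -97.0]
force: [-0.3, 0.2, -2.0]
opening: 0.0299
gripper_force: 29.9
[0.5127 0.1894 0.3585] [[-0.0343 -0.9913  0.1271]
 [-0.2777  0.1316  0.9516]
 [-0.9601 -0.0026 -0.2798]] [  3.9516  14.1017 -11.042  -79.6639 -72.963   22.0926]
```

```bash
cat >> rows.py <<'E'
CX=np.array([np.cos(.1539),np.sin(.1539),0]);RP=frame(CX,[CX[1],-CX[0],0])  # x_t up
E
python3 - <<'E'
from rows import *
P,R,o=cur();q=o['joint_pos']
def track(T,q):
    f=lambda q:np.concatenate([(FK(q)[0]-T[:3,3])*10,(FK(q)[1]-T[:3,:3]).ravel()])
    s=least_squares(f,np.clip(q,LO+.01,HI-.01),bounds=(LO,HI));return s.x,s.cost
for k in range(1,31):
    Rk=R@Ro.from_euler('z',6*k,degrees=True).as_matrix();Pk=P-R[:,2]*.01*k
    q2,c=track(H(Pk,Rk),q)
    if k%5==0: print(k,Pk,q2.round(1),"%.0e"%c)
    q=q2
g=np.array([.527,-.304,.26]);PT=g-.159*CX;print(RP,PT)
screw(Pk,Rk,PT,RP)
X=np.real(logm(np.linalg.inv(H(Pk,Rk))@H(PT,RP)))
for k in range(1,21):
    q2,c=track(H(Pk,Rk)@expm(X*k/20),q)
    if k%4==0: print(k,q2.round(1),"%.0e"%c)
    q=q2
E
```

```text
5 [0.5063 0.1419 0.3725] [ -0.8  12.7 -10.9 -77.5 -77.5  -8.6] 7e-21
10 [0.5    0.0943 0.3865] [ -5.7  11.6 -10.3 -75.5 -82.3 -39.2] 3e-20
15 [0.4936 0.0467 0.4005] [-10.7  11.1  -9.1 -73.7 -87.3 -69.6] 2e-19
20 [ 0.4873 -0.0009  0.4145] [ -15.7   10.9   -7.4  -72.1  -92.3 -100. ] 1e-17
25 [ 0.4809 -0.0485  0.4285] [ -20.5   11.2   -5.2  -70.6  -97.3 -130.4] 5e-29
30 [ 0.4746 -0.0961  0.4425] [ -25.2   11.9   -2.4  -69.4 -102.3 -160.7] 2e-17
[[-0.      0.1533  0.9882]
 [ 0.     -0.9882  0.1533]
 [ 1.      0.      0.    ]] [ 0.3699 -0.3284  0.26  ]
rows 13 v [-0.68  0.25 -0.7 ] w [-0.94  0.18  0.14]
  via [ 0.4752 -0.168   0.4038]
  via [ 0.4557 -0.2347  0.3607]
  via [ 0.419  -0.2898  0.3128]
4 [ -33.8   13.6   -5.5  -73.8  -95.9 -156.9] 2e-20
8 [ -42.4   15.5   -9.4  -79.   -90.3 -152. ] 5e-20
12 [ -51.1   17.8  -14.1  -85.1  -85.8 -145.7] 2e-19
16 [ -59.9   20.9  -19.8  -92.1  -83.  -137.6] 3e-30
20 [ -69.    25.6  -26.3  -99.7  -82.5 -127.5] 8e-30
```

```bash
for i in 1; do python3 -m handwheel '[[-1,0,0,-0.4,0,0,0.5],[-1,0,0,-0.4,0,0,1],[-1,0,0,-0.4,0,0,1],[-1,0,0,-0.4,0,0,1],[-1,0,0,-0.4,0,0,1]]'; done
python3 -m handwheel '[[-1,0,0,-0.4,0,0,1],[-1,0,0,-0.4,0,0,1],[-1,0,0,-0.4,0,0,1],[-1,0,0,-0.4,0,0,1],[-1,0,0,-0.4,0,0,1]]' | tail -2
python3 -m handwheel '[[-1,0,0,-0.4,0,0,1],[-1,0,0,-0.4,0,0,1],[-1,0,0,-0.4,0,0,1],[-1,0,0,-0.4,0,0,1],[-1,0,0,-0.4,0,0,1]]' | tail -2
python3 -m handwheel '[[-1,0,0,-0.4,0,0,1],[-1,0,0,-0.4,0,0,1],[-1,0,0,-0.4,0,0,1],[-1,0,0,-0.4,0,0,1],[-1,0,0,-0.4,0,0,1]]' | tail -2
python3 -m handwheel '[[-1,0,0,-0.4,0,0,1],[-1,0,0,-0.4,0,0,1],[-1,0,0,-0.4,0,0,1],[-1,0,0,-0.4,0,0,1],[-1,0,0,-0.4,0,0,1]]' | tail -2
python3 -m handwheel '[[-1,0,0,-0.4,0,0,1],[-1,0,0,-0.4,0,0,1],[-1,0,0,-0.4,0,0,1],[-1,0,0,-0.4,0,0,1],[-1,0,0,-0.4,0,0,0.5]]'
python3 - <<'E'
from rows import *
P,R,o=cur();print(P,R,o['joint_pos'])
g=np.array([.527,-.304,.27]);screw(P,R,g-.159*CX,RP)
E
```

```text
clock: 7.85
tool_pos: [0.5063, 0.1415, 0.372]
orientation: [122.7, 58.8, -158.9]
force: [-0.3, 0.4, -1.1]
opening: 0.0297
gripper_force: 29.9
opening: 0.0295
gripper_force: 29.9
opening: 0.0298
gripper_force: 29.9
opening: 0.0295
gripper_force: 29.9
opening: 0.0296
gripper_force: 29.9
clock: 10.98
tool_pos: [0.4745, -0.0964, 0.4419]
orientation: [160.3, -72.7, 103.0]
force: [-0.0, 0.0, -1.5]
opening: 0.0297
gripper_force: 29.9
[ 0.4745 -0.0964  0.4419] [[-0.067   0.9896  0.1271]
 [ 0.2901 -0.1026  0.9515]
 [ 0.9547  0.1006 -0.2802]] [ -25.2684   11.9194   -2.5255  -69.3921 -102.2437 -154.7624]
rows 13 v [-0.65  0.22 -0.72] w [-0.95  0.13  0.2 ]
  via [ 0.477  -0.1692  0.407 ]
  via [ 0.458  -0.2365  0.3667]
  via [ 0.4206 -0.2914  0.3208]
```

```bash
python3 -m handwheel '[[-1,-0.65,0.22,-0.72,-0.95,0.13,0.2],[-1,-0.65,0.22,-0.72,-0.95,0.13,0.2],[-1,-0.65,0.22,-0.72,-0.95,0.13,0.2],[-1,-0.65,0.22,-0.72,-0.95,0.13,0.2],[-1,-0.65,0.22,-0.72,-0.95,0.13,0.2]]' |tail -5
python3 -m handwheel '[[-1,-0.65,0.22,-0.72,-0.95,0.13,0.2],[-1,-0.65,0.22,-0.72,-0.95,0.13,0.2],[-1,-0.65,0.22,-0.72,-0.95,0.13,0.2],[-1,-0.65,0.22,-0.72,-0.95,0.13,0.2],[-1,-0.65,0.22,-0.72,-0.95,0.13,0.2]]' |tail -5
python3 -m handwheel '[[-1,-0.65,0.22,-0.72,-0.95,0.13,0.2],[-1,-0.65,0.22,-0.72,-0.95,0.13,0.2],[-1,-0.65,0.22,-0.72,-0.95,0.13,0.2],[-1,0,0,0,0,0,0],[-1,0,0,0,0,0,0]]' 
python3 - <<'E'
from rows import *
import cv2
P,R,o=cur();print(P,R,o['joint_pos'])
g=np.array([.527,-.304,.27]);screw(P,R,g-.159*CX,RP,n=2)
a=snapshot("scene")["color"][:,:,::-1];b=snapshot("side")["color"][:,:,::-1];w=snapshot("wrist")["color"][:,:,::-1]
cv2.imwrite("pics/a2.png",a);cv2.imwrite("pics/b2.png",b);cv2.imwrite("pics/w2.png",w)
c=lambda i,x,y:cv2.resize(i[y:y+75,x:x+100],(400,300),interpolation=cv2.INTER_CUBIC)
t=np.vstack([np.hstack([c(a,170,195),cv2.resize(w,(400,300),interpolation=cv2.INTER_AREA)]),np.hstack([c(b,340,260),c(b,340,320)])])
cv2.imwrite("pics/t2.png",t)
E
```

```text
tool_pos: [0.4749, -0.2075, 0.3869]
orientation: [144.9, -78.9, 89.2]
force: [-0.1, 0.2, -1.2]
opening: 0.0297
gripper_force: 29.9
tool_pos: [0.4269, -0.2988, 0.3191]
orientation: [129.1, -85.8, 76.4]
force: [0.3, -0.3, -0.8]
opening: 0.0295
gripper_force: 29.9
clock: 12.85
tool_pos: [0.3821, -0.3346, 0.2732]
orientation: [18.0, -89.8, 170.6]
force: [0.4, 0.5, -0.8]
opening: 0.0299
gripper_force: 29.9
[ 0.3821 -0.3346  0.2732] [[-0.0039  0.1507  0.9886]
 [ 0.0006 -0.9886  0.1507]
 [ 1.      0.0012  0.0037]] [ -67.9961   24.3293  -24.9556 -100.3253  -81.5086 -129.8524]
rows 2 v [-0.06 -0.16 -0.22] w [ 0.01 -0.02  0.01]
  via [ 0.3791 -0.333   0.2724]
  via [ 0.376  -0.3315  0.2716]
  via [ 0.3729 -0.3299  0.2708]
```

View pics/t2.png

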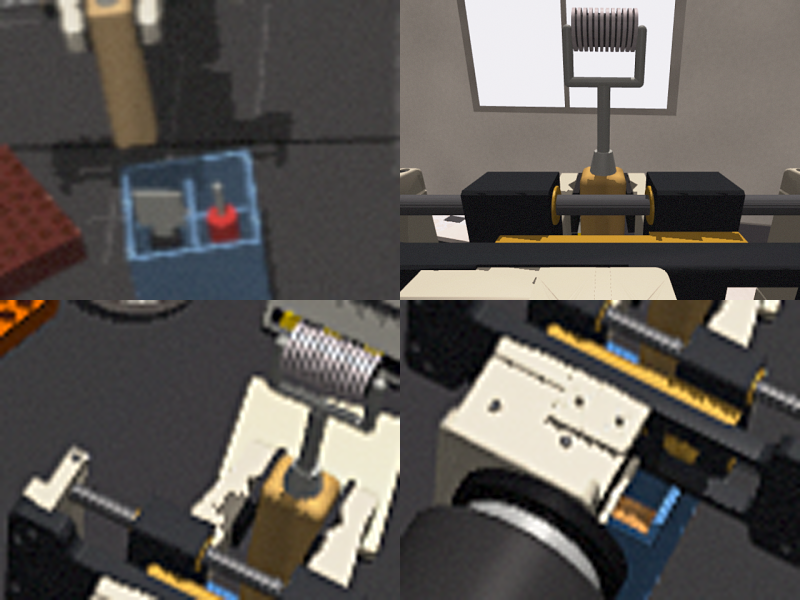

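The composite shows the roller upright, head up and straight in the wrist view, with the neck at about column 326. The scene crop shows the butt's lower edge at about (137,143) in tile pixels, just before the crock. I'll check the predicted butt position against the image.

```bash
python3 - <<'E'
from rows import *
import pickle
C=pickle.load(open("C.pkl","rb"))["scene"]
P,R,o=cur()
for zr in (.109,.113,.117):
    b=P+.159*R[:,2]-zr*R[:,0]
    print(zr,b,[((proj(C,b+R[:,2]*dx+R[:,1]*dy)-[169.6,194.6])*4).round(0) for dx,dy in [(.013,.015),(.013,-.015),(-.013,.015),(-.013,-.015)]])
p=P+.159*R[:,2]-.06*R[:,0]
print([((proj(C,p+R[:,2]*.013+R[:,1]*dy)-[169.6,194.6])*4).round(0) for dy in (.015,-.015)])
E
```

```text
0.109 [ 0.54   -0.3103  0.165 ] [array([113., 147.]), array([156., 141.]), array([111., 121.]), array([154., 116.])]
0.113 [ 0.54   -0.3103  0.161 ] [array([114., 151.]), array([157., 145.]), array([112., 125.]), array([155., 119.])]
0.117 [ 0.5401 -0.3103  0.157 ] [array([115., 155.]), array([158., 149.]), array([113., 129.]), array([156., 123.])]
[array([103.,  97.]), array([147.,  91.])]
```

```bash
python3 -m handwheel '[[-1,-0.2,-0.17,-0.24,0.02,-0.03,0.02],[-1,-0.4,-0.17,-0.24,0,0,0],[-1,-0.6,0,0,0,0,0],[-1,-0.6,0,0,0,0,0],[-1,0,0,0,0,0,0]]'
python3 - <<'E'
from rows import *
import cv2
P,R,o=cur();print(P,P+.159*R[:,2]-.113*R[:,0],o['force'])
a=snapshot("scene")["color"][:,:,::-1];b=snapshot("side")["color"][:,:,::-1]
c=lambda i,x,y:cv2.resize(i[y:y+75,x:x+50],(400,600),interpolation=cv2.INTER_CUBIC)
cv2.imwrite("pics/t3.png",np.hstack([c(a,195,200),c(b,372,325)]))
E
```

```text
clock: 13.62
tool_pos: [0.3682, -0.3273, 0.226]
orientation: [-98.1, -89.7, -73.2]
force: [-0.1, 0.0, -1.8]
opening: 0.0297
gripper_force: 29.9
[ 0.3682 -0.3273  0.226 ] [ 0.5252 -0.3026  0.1129] [-0.1162  0.0317 -1.7564]
```

View pics/t3.png

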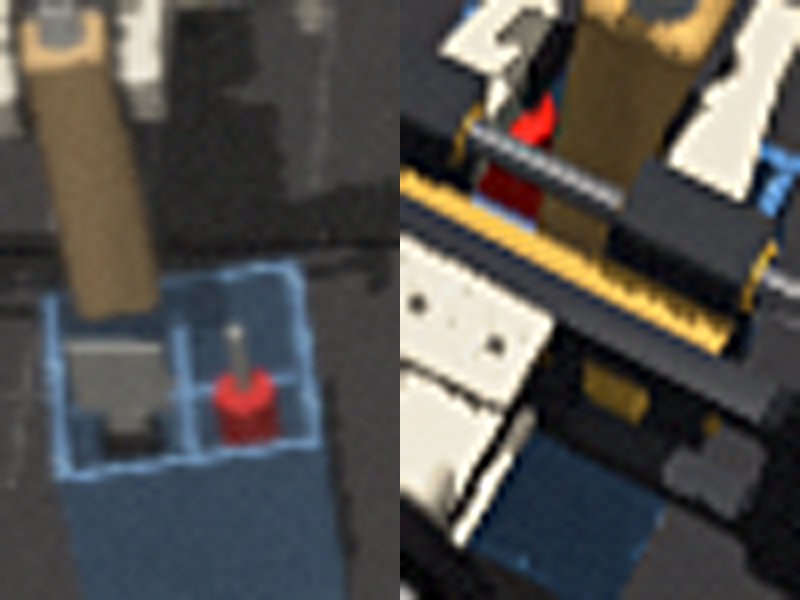

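The scene crop shows the butt's lower edge from (77,320) to (158,310), above the near right cell and square to it. It sits about 2 mm to the +y side and 2–4 mm towards the robot. I'll correct that and lower slowly.

```bash
python3 -m handwheel '[[-1,0,0.1,0.11,0,0,0],[-1,-0.24,0,0,0,0,0],[-1,-0.24,0,0,0,0,0],[-1,-0.12,0,0,0,0,0],[-1,-0.12,0,0,0,0,0]]'
python3 -m handwheel '[[-1,-0.12,0,0,0,0,0],[-1,-0.12,0,0,0,0,0]]'
python3 -m handwheel '[[-1,-0.12,0,0,0,0,0],[-1,-0.12,0,0,0,0,0]]'
```

```text
clock: 14.35
tool_pos: [0.3717, -0.3296, 0.2092]
orientation: [-86.4, -89.9, -84.9]
force: [-0.0, -0.4, -1.8]
opening: 0.03
gripper_force: 29.9
clock: 14.6
tool_pos: [0.3717, -0.3296, 0.2034]
orientation: [-82.9, -89.9, -88.4]
force: [-0.3, -0.1, -1.8]
opening: 0.0296
gripper_force: 29.9
clock: 14.85
tool_pos: [0.3717, -0.3296, 0.1974]
orientation: [-83.2, -89.9, -88.1]
force: [-0.8, -0.2, -1.2]
opening: 0.0296
gripper_force: 29.9
```

```bash
python3 -m handwheel '[[-1,-0.16,0,0,0,0,0],[-1,-0.16,0,0,0,0,0],[-1,-0.16,0,0,0,0,0]]' | grep -E 'pos|force:'
python3 -m handwheel '[[-1,-0.16,0,0,0,0,0],[-1,-0.16,0,0,0,0,0],[-1,-0.16,0,0,0,0,0],[-1,-0.16,0,0,0,0,0],[-1,0,0,0,0,0,0]]'
```

```text
tool_pos: [0.3717, -0.3296, 0.1852]
force: [1.1, -0.3, -1.6]
gripper_force: 29.9
clock: 15.85
tool_pos: [0.3717, -0.3296, 0.1692]
orientation: [-89.2, -89.9, -82.0]
force: [-0.3, -0.1, -2.3]
opening: 0.0299
gripper_force: 29.9
```

```bash
python3 -m handwheel '[[-1,-0.06,0,0,0,0,0],[-1,-0.06,0,0,0,0,0],[-1,0,0,0,0,0,0]]' | grep -E 'pos|^force:'
python3 -m handwheel '[[-1,-0.04,0,0,0,0,0],[-1,0,0,0,0,0,0]]' | grep -E 'pos|^force:'
```

```text
tool_pos: [0.3717, -0.3295, 0.1665]
force: [0.8, 0.6, -1.3]
tool_pos: [0.3717, -0.3296, 0.1655]
force: [0.5, -1.0, -1.0]
```

```bash
python3 -m handwheel '[[-1,-0.05,0,0,0,0,0],[-1,-0.05,0,0,0,0,0],[-1,0,0,0,0,0,0]]' | grep -E 'pos|^force:'
```

```text
tool_pos: [0.3717, -0.3295, 0.1629]
force: [0.1, 0.7, -1.0]
```

```bash
python3 -m handwheel '[[-1,-0.05,0,0,0,0,0],[-1,-0.05,0,0,0,0,0],[-1,0,0,0,0,0,0]]' | grep -E 'clock|pos|^force:'
```

```text
clock: 17.23
tool_pos: [0.3717, -0.3295, 0.1604]
force: [0.4, -0.3, -1.4]
```

```bash
python3 -m handwheel '[[-1,-0.04,0,0,0,0,0],[-1,-0.04,0,0,0,0,0],[-1,0,0,0,0,0,0]]' | grep -E 'pos|^force:'
```

```text
tool_pos: [0.3717, -0.3295, 0.1585]
force: [0.1, 0.1, -1.5]
```

```bash
python3 -m handwheel '[[-1,-0.04,0,0,0,0,0],[-1,-0.04,0,0,0,0,0],[-1,0,0,0,0,0,0]]' | grep -E 'clock|pos|^force:'
```

```text
clock: 17.98
tool_pos: [0.3717, -0.3295, 0.1565]
force: [0.2, 0.2, -1.0]
```

```bash
python3 -m handwheel '[[-1,-0.04,0,0,0,0,0],[-1,-0.04,0,0,0,0,0],[-1,0,0,0,0,0,0]]' | grep -E 'pos|^force:'
```

```text
tool_pos: [0.3718, -0.3295, 0.155]
force: [-1.3, 0.7, 4.6]
```

```bash
python3 -m handwheel '[[-1,-0.04,0,0,0,0,0],[-1,0,0,0,0,0,0]]' | grep -E 'clock|pos|^force:'
```

```text
clock: 18.6
tool_pos: [0.3718, -0.3295, 0.1542]
force: [-0.5, 1.5, 7.0]
```

Contact: the vertical force went from about -1.5 N to +7 N. I'll ease off slightly and open the fingers.

```bash
python3 -m handwheel '[[-1,0.03,0,0,0,0,0],[-1,0,0,0,0,0,0],[-0.1,0,0,0,0,0,0],[0,0,0,0,0,0,0],[0.2,0,0,0,0,0,0]]'
python3 -m handwheel '[[0.4,0,0,0,0,0,0],[0.6,0,0,0,0,0,0],[0.8,0,0,0,0,0,0],[0.8,0,0,0,0,0,0]]'
python3 - <<'E'
from rows import *
import cv2
a=snapshot("scene")["color"][:,:,::-1];w=snapshot("wrist")["color"][:,:,::-1]
cv2.imwrite("pics/t4.png",np.hstack([cv2.resize(a[190:265,180:255],(400,400),interpolation=cv2.INTER_CUBIC),cv2.resize(w,(400,400))]))
E
```

```text
clock: 19.23
tool_pos: [0.3717, -0.3296, 0.154]
orientation: [-100.4, -89.9, -70.9]
force: [0.0, 0.3, 0.4]
opening: 0.0488
gripper_force: 0.0
clock: 19.73
tool_pos: [0.3717, -0.3295, 0.1543]
orientation: [-83.6, -89.9, -87.6]
force: [-0.4, 0.2, 0.2]
opening: 0.078
gripper_force: 0.0
```

View pics/t4.png

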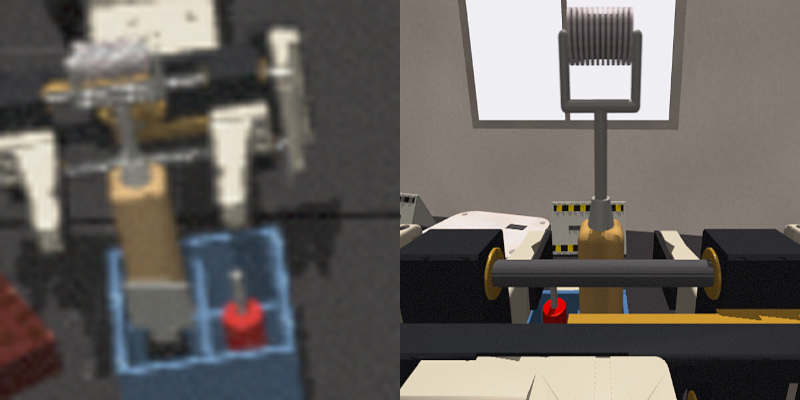

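The roller stands upright in the right cell with the fingers clear on both sides, and the knife and scriber haven't moved. I'll retract along the fingers.

```bash
python3 -m handwheel '[[0.8,0,0,-0.3,0,0,0],[0.8,0,0,-0.5,0,0,0],[0.8,0,0,-0.6,0,0,0],[0.8,0,0,-0.6,0,0,0],[0.8,0,0,-0.6,0,0,0]]' | grep -E 'pos|^force'
python3 -m handwheel '[[0.8,0,0,-0.6,0,0,0],[0.8,0,0,-0.6,0,0,0],[0.8,0,0,-0.6,0,0,0],[0.8,0,0,0,0,0,0],[0.8,0,0,0,0,0,0]]'
python3 - <<'E'
from rows import *
import cv2
a=snapshot("scene")["color"][:,:,::-1];b=snapshot("side")["color"][:,:,::-1]
cv2.imwrite("pics/t5.png",np.hstack([cv2.resize(a[190:265,180:255],(400,400),interpolation=cv2.INTER_CUBIC),cv2.resize(b[270:400,330:460],(400,400),interpolation=cv2.INTER_CUBIC)]))
E
```

```text
tool_pos: [0.3062, -0.3396, 0.1543]
force: [-0.9, 1.4, 0.2]
clock: 21.08
tool_pos: [0.263, -0.3463, 0.1543]
orientation: [-80.5, -89.9, -90.8]
force: [0.1, -0.2, -0.4]
opening: 0.0791
gripper_force: 0.0
```

View pics/t5.png

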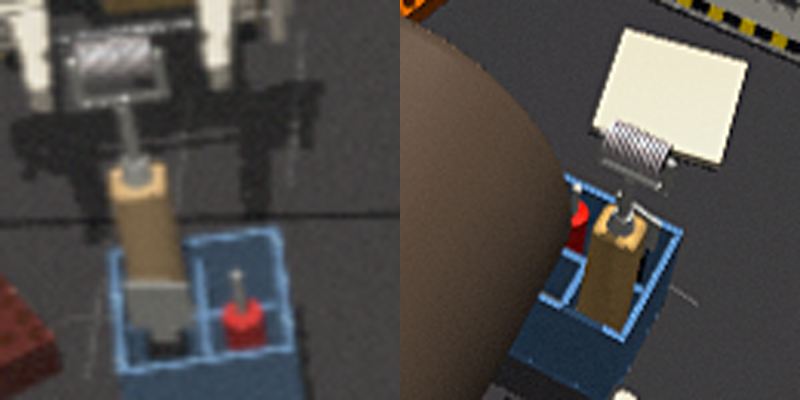

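The roller stands freely in the near right cell with its head up, and the gripper is well clear. I'm handing the job in.

```bash
python3 -c "
from plant import *
print(close_job())"
```

```text
the job is handed in; nothing more can be done
None
```

The roller is standing handle-down in the crock's near right cell (`cell_right`), head up and released on the cork pad with the gripper backed clear; I handed the job in at about 21 s, and no verdict came back.

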